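Present a weighed pill to the mortar

ROBOT

A 7-joint arm with a two-finger parallel gripper is mounted at the origin on the work surface. World frame = base frame: x ahead of the robot, y to its left, z up, the work surface at z = 0. Lengths are in m, angles in rad, forces in N, time in s.
With the tool pointing down it reaches from about 0.4 to 0.85 m from the base axis. Payload 10.4 kg.
Tool frame: the origin (TCP) lies on the centre line of the jaws, within the pads' length; the fingertips stand 11 mm ahead of it and the grasp point (between the pads) lies 8 mm behind it (tip_reach is the distance from the TCP to the fingertips, in m); z points along the fingers, y is the line along which they close (so a half turn about z gives the same grasp; the last joint's range is limited). The gripper opens to 85 mm and grips with 20 to 120 N. Pads are 22 mm wide; open, the fingers measure 114 mm over their backs; the gripper's body (76 mm by 85 mm) begins 54 mm behind the grasp point. The pads swing forward as they close: fully open they stand 13 mm farther back than shut.
Start: joints at [-1.229, 0.332, -0.065, 1.46, 0.022, 1.35, -0.088], TCP at [0.223, 0.584, 0.242] pointing down, gripper open.
Joint ranges: [-2.6, 2.6], [-0.5, 2.12], [-1.47, 1.34], [0.16, 2.42], [-1.27, 4.41], [0.06, 2.06], [-2.6, 2.6]. Speed limits (rad/s): [2.22, 2.22, 2.79, 2.79, 3.14, 3.14, 3.14].

INTERFACE

Orientations are given as a unit quaternion [x, y, z, w].
In Python, from workcell import get_obs, camera, hand_in, tip_reach gives the robot as it stands. The module is installed in compiled form; this text tells all that it offers.
- The arm moves only by the tool move_arm, never from a script. Its argument "plan" is a list of rows, each an object with "delta_pos": the shift along the tool's x, y, z in normalised numbers (1 is 0.6 m), a list of three; "turn": the turn, a rotation vector about the tool's x, y, z in shares of pi rad (1.0 is pi rad), a list of three; "fingers": the closure, from 0 (fully open) to 1 (shut). A call has 1 to 12 rows; each row is the pose to reach, as a shift and turn from the pose commanded when the call began, along the tool's axes at that moment; what a row does not reach only later rows make up. A row lasts 1/8 s, in which the tool goes at most 62.5 mm and 10.7 degrees, less where a joint would pass 70% of its speed; a pose out of reach is approached as far as the arm can. No shift or turn number may pass 1 either way. A call with a gripper value outside its range is refused whole. The fingers move at their own pace and stop on an object; "force" is the grip in N (left out, the last holds). Time passes only in rows, so rows that repeat a pose let the fingers close. It gives the time, the measured TCP pose, the force, the opening and the grip force at its end, in the units of the state.
- get_obs(): the state, without advancing time (a new reading comes with each control period).
- camera(name): name is "scene" or "top" or "wrist"; returns a dict with "color" (480x640x3 uint8, red, green, blue), "range_z" (480x640 float32, m along the optical axis (not along the pixel's ray), 0 where there is no reading), "fx", "fy", "cx", "cy" (pixels), "R" (3x3) and "t" (3): a world point X has camera coordinates R X + t; the wrist camera has in their place "tool_from_camera" (4x4, takes a point from camera to tool coordinates, whose origin is the TCP and whose axes are the flange's). Camera axes: x right, y down, z forward; pixel columns grow to the right and rows downward; lengths in m; the calibration is good to about 2 mm. A picture is of the moment at which its call begins: read the wrist's pose just before it.
- hand_in(): hands the job in; it is judged then, once.
The state is a dict: "clock": time; "joint_pos": joint angles; "joint_velocities": joint speeds; "tau": joint torques, N m; "position": TCP position; "ee_rot": TCP orientation; "ft_force": force on the tool from outside, world axes, zero at the start; "torque": the same for the moment, N m; "grip_width": opening from 0.0 (shut) to 1.0 (fully open); "grasp_force": force on a finger pad.
Only numpy, scipy, OpenCV 4.12 (cv2) and the standard library are available. Lean on these libraries where they do the work, as an engineer would, in place of code of your own. Each camera call takes 0.05 s, during which the arm holds its last target. There are 200 camera calls.

TASK

Take the steel spatula lying across the mortar's mouth and hang it by its eye on the rack's empty middle peg. Then lift the steel dish off the balance by its black handle and, keeping it level so that the round pill stays in the middle, turn it a quarter turn so that its pouring lip, which now points away from you, faces the mortar, and finish holding it level and still with the lip a few centimetres above the middle of the mortar's mouth, ready to tip but not tipped. Do not put the dish down or let go of it, and leave everything else where it stands.

Things in the scene. Friction and masses are not known exactly. Their poses are not given: they have to be found in the camera images.
- spatula: loose flat stainless-steel spatula, 178 mm long, 90 g, lying flat across the mortar's mouth, eye end pointing away from the robot to within 0.5 rad. Origin under its middle (its balance point); x from blade to eye, y across, z up out of the upper face. Handle 14 mm wide, 4 mm thick, from x = -24 to +60 mm; blade 24 mm wide from -24 to -90 mm; ring of 32 mm outer diameter at the other end
- spatula_eye (a point): centre of the 18 mm hole (eye) in the spatula's ring, 73 mm from its origin along x, at mid thickness
- spatula_grip (a point): point on the 14 mm wide spatula handle, 12 mm from its origin along x, at mid thickness: a good place to pinch its two long edges from above; the fingertips reach down into the open mortar, so open the fingers only to about 45 mm to fit inside its mouth
- rack: fixed open wooden tool rack at the back, 292 mm wide, 270 mm high: two posts, two cross rails with their fronts at x = 0 (centre 245 mm high) and x = +2 mm (115 mm high), three 7 mm steel pegs in the upper rail, 85 mm apart, the outer two with tools hung flat on the rails. Origin on the table below the middle peg's root; x points away from the robot, y left, z up
- peg_root (a point): root of the empty middle peg at the face of the upper rail, 245 mm above the table. The peg is 40 mm long, sticks out towards the robot (-x of the rack) and rises 30 degrees above level; a tool hung on it may slide down to the rail or stay where it hangs on the peg
- peg_mid (a point): middle of that peg's axis, 20 mm out from the root along the peg
- peg_tip (a point): free end of that peg's axis, 40 mm out from the root along the peg (the round end stands 3.5 mm further)
- mortar: heavy white porcelain mortar (1.6 kg, not fixed), 120 mm across and 75 mm high, stands either left or right of the balance, cavity about 60 mm deep. Origin at the centre of its underside, z up
- mortar_rim (a point): centre of the mortar's round mouth at the height of its rim, 75 mm above the table; the mouth is 104 mm wide inside
- balance: fixed white electronic balance, 220 x 190 mm, housing 52 mm high under the pan and sloping down to the display at its front. Origin on the table below the centre of the pan; x points away from the robot (the display is at -x), y left, z up. The flat round steel pan is 120 mm across, its top 65 mm above the table
- dish: loose round stainless-steel dished plate on the balance's pan, 116 mm across, 19 mm high at the rim, 140 g with its handle. Origin at the centre of its flat 60 mm foot, z up, x from handle to pouring lip; at the start x lies along the balance's x to within 0.08 rad. Balance point some 8 mm from the centre on the handle's side
- dish_centre (a point): middle of the dish's inner floor, 4 mm above its foot. The inside is a shallow bowl of 120 mm radius with a small flat middle
- dish_lip (a point): outer end of the pouring lip, 68 mm from the dish's axis along its x, 19 mm above its foot
- dish_grip (a point): middle of the black handle bar, 100 mm from the dish's axis along its -x, 31 mm above its foot. The bar is 14 mm wide, 14 mm high, and runs along x from -74 to -132 mm. Grip it here from above, fingers on its two sides, firmly (40 N or more) lest the dish droop
- pill_center (a point): centre of the loose hard brown ball-shaped pill, 24 mm diameter, 12 g, lying in the middle of the dish. It rolls once the surface under it slopes more than about 3 degrees
- pestle: white porcelain pestle lying on the table between balance and mortar, 126 mm long, 32 mm thick; leave it alone. Origin under its middle
- vial: small amber vial, 32 mm across and 62 mm high, standing in front of the pestle; leave it alone. Origin at the centre of its underside
- jar: white jar, 66 mm across and 75 mm high, to the right; leave it alone. Origin at the centre of its underside
- bottle: amber bottle, 58 mm across and 125 mm high, to the left; leave it alone. Origin at the centre of its underside
- bowl: orange plastic bowl, 120 mm across and 45 mm high, to the left; leave it alone. Origin at the centre of its underside
- carton: small paper carton, 55 x 95 x 45 mm, to the right; leave it alone. Origin at the centre of its underside
Mind the look-alikes: they are no part of the job. There is more than one size of the dish; the one meant has the size given above.

How it is judged:
By the outcome, as a careful person would: the job done as asked, in the order asked, and still so for the second after the job is handed in, while the arm keeps its last pose, push and grip.
It also fails if it takes over 66 s, if anything falls off the work surface, if the arm or the gripper's body presses on something with over 40 N, if the wrist force passes 120 N, or if a joint passes its speed limit or range.

## Working session

There is one attempt and no reset: what is moved stays moved. The work goes in short steps, Python scripts to look and compute and a tool call to move; the robot and the scene stay as the last step left them, time stands still between calls to the robot, and variables do not carry over. Pictures are saved under pics/ and viewed, at most 13 in all, crops included, and the job is handed in when it is done.

Besides the shell and the picture viewer there is one more tool, called after "Emit:" by a JSON object that holds its "api" and its "payload". move_arm: Moves the arm, as the interface text tells. Its arguments: {"type":"object","properties":{"plan":{"type":"array","items":{"type":"object","properties":{"delta_pos":{"type":"array","items":{"type":"number"}},"turn":{"type":"array","items":{"type":"number"}},"fingers":{"type":"number"}}}},"force":{"type":"number"}},"required":["plan"]}

```bash
mkdir -p pics
cat > h.py <<'E'
import numpy as np, cv2
from scipy.spatial.transform import Rotation as Rn
from workcell import get_obs, camera, hand_in, tip_reach
def snap(n):
    o=get_obs(); c=camera(n)
    if 'R' not in c:
        T=np.eye(4);T[:3,:3]=Rn.from_quat(o['ee_rot']).as_matrix();T[:3,3]=o['position']
        W=T@np.array(c['tool_from_camera']); c['R']=W[:3,:3].T; c['t']=-W[:3,:3].T@W[:3,3]
    return c
def save(c,f): cv2.imwrite('pics/'+f,c['color'][:,:,::-1])
def ray(c,u,v):
    d=np.array([(u-c['cx'])/c['fx'],(v-c['cy'])/c['fy'],1.]);R=np.array(c['R'])
    return -R.T@np.array(c['t']), R.T@d
def onz(c,u,v,z):
    o,d=ray(c,u,v); return o+d*(z-o[2])/d[2]
def dep(c,u,v):
    o,d=ray(c,u,v); return o+d*c['range_z'][int(round(v)),int(round(u))]
def cloud(c):
    v,u=np.mgrid[0:480,0:640]; d=np.stack([(u-c['cx'])/c['fx'],(v-c['cy'])/c['fy'],np.ones(u.shape)],-1)
    R=np.array(c['R']); P=(d*c['range_z'][...,None]-np.array(c['t']))@R
    P[c['range_z']==0]=np.nan; return P
def proj(c,X):
    p=np.array(c['R'])@X+np.array(c['t']); return c['fx']*p[0]/p[2]+c['cx'],c['fy']*p[1]/p[2]+c['cy']
E
python3 - <<'E'
from h import *
print(get_obs(),tip_reach)
for n in('scene','top'):
    c=snap(n);save(c,n+'0.png');print(n,c['fx'],-np.array(c['R']).T@c['t'],np.array(c['R']).round(2).tolist())
E
```

```text
{'clock': 0.0, 'joint_pos': array([-1.22856101,  0.33290524, -0.06468837,  1.46093535,  0.0216132 ,
        1.34990844, -0.08850945]), 'joint_velocities': array([ 3.94882962e-04, -4.34560625e-05,  9.44550607e-04, -2.59985448e-03,
       -3.06766514e-04, -8.74684602e-04,  1.00126842e-03]), 'tau': array([ 2.71172739e-04, -6.25456309e+01,  4.94785141e-02, -3.91608775e+01,
        1.61732209e-02,  9.93984228e-03,  1.95107435e-05]), 'position': array([0.22288355, 0.58352165, 0.24149792]), 'ee_rot': array([ 1.81405963e-01,  9.83408025e-01, -7.24555555e-04, -9.09882875e-05]), 'ft_force': array([-0.02803414, -0.49665409, -0.4583689 ]), 'torque': array([-0.06189882, -0.0010698 ,  0.01641231]), 'grasp_force': 0.0, 'grip_width': 0.9993433795246071} 0.011
scene 474.56736433185273 [ 1.21570115 -0.17481352  0.81968061] [[0.24, 0.97, 0.0], [0.63, -0.16, -0.76], [-0.74, 0.18, -0.65]]
top 454.96646795368366 [ 0.28134957 -0.01987824  1.32481985] [[0.03, -1.0, -0.01], [-0.98, -0.03, -0.18], [0.18, 0.01, -0.98]]
```

View pics/top0.png

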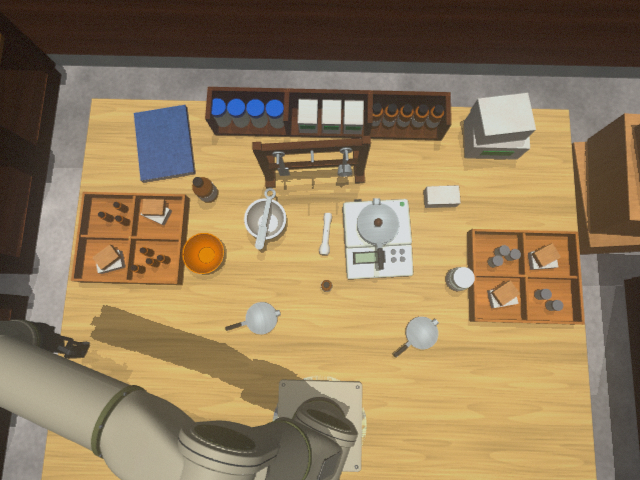

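View pics/scene0.png

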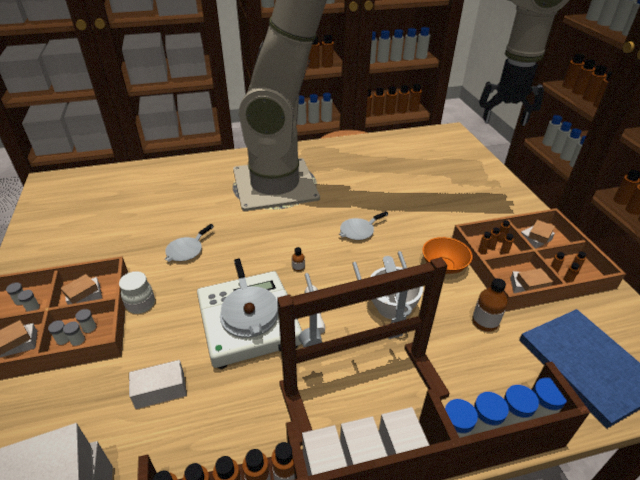

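The top view shows the spatula across the mortar at (265,220), with its eye at (270,197). The empty peg is at (312,157), and the dish with the pill is on the balance at (378,223).
Look-alikes:
- **Spatula:** tools hung at (281,160) and (346,160), and the pestle at (326,234).
- **Dish:** plates on the table at (262,318) and (422,332).

I choose the spatula on the mortar and the dish on the balance.

Run:
```python
from h import *
c=snap('top')
for n,u,v in [('eye ring',270,191),('sp mid',266,218),('blade',261,242),('mortar',265,220),('railL',262,147),('railR',362,142),('pegarea',312,157),('pill',378,223),('handle',380,258),('lip',377,203),('vial',326,286),('bottle',203,187),('pestle',326,232)]:
    print(n,dep(c,u,v).round(3))
print(snap('wrist')['tool_from_camera'].round(3))
img=cv2.resize(c['color'][130:290,230:430],None,fx=4,fy=3.75,interpolation=cv2.INTER_CUBIC)[:,:,::-1]
cv2.imwrite('pics/crop1.png',img[:600,:800])
```

```text
eye ring [0.655 0.171 0.002]
sp mid [0.555 0.166 0.081]
blade [0.487 0.177 0.077]
mortar [0.55  0.17  0.077]
railL [0.694 0.159 0.261]
railR [ 0.711 -0.087  0.267]
pegarea [0.672 0.035 0.26 ]
pill [ 0.547 -0.146  0.088]
handle [ 0.448 -0.152  0.099]
lip [ 0.606 -0.144  0.081]
vial [ 0.371 -0.007  0.06 ]
bottle [0.634 0.345 0.099]
pestle [ 0.53  -0.002  0.023]
[[-0.001 -0.958 -0.288  0.074]
 [ 1.    -0.001 -0.001  0.   ]
 [ 0.    -0.288  0.958 -0.131]
 [ 0.     0.     0.     1.   ]]
```

View pics/crop1.png

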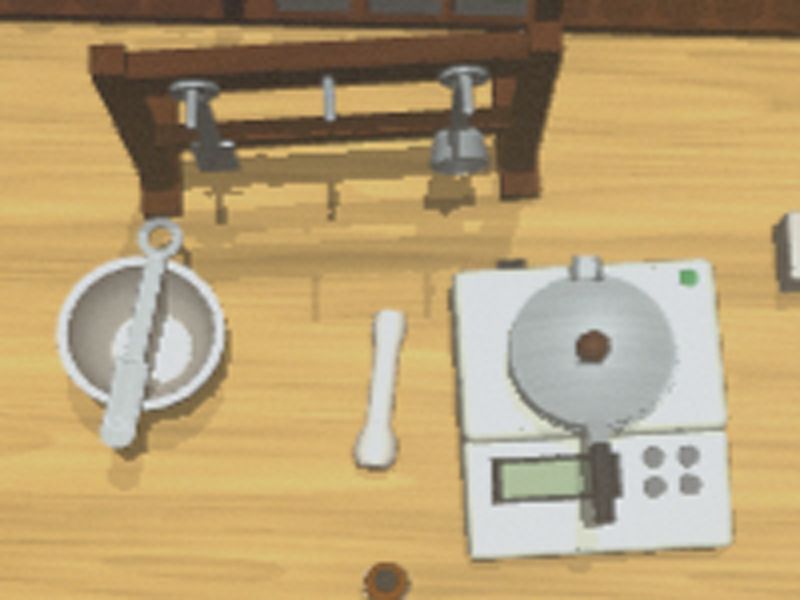

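The crop confirms the choice: spatula ring at crop (160,238), handle at (148,330), the free peg between the two hung tools at (329,98), and the dish with the pill at (592,347). Next I bring the wrist camera over the mortar.

Units first: shifts go in shares of 0.6 m and turns go in shares of pi rad. So -0.425 m is -0.7083, -0.281 m is -0.4683, -0.2 rad is -0.0637.

Emit:
{"api": "move_arm", "payload": {"plan": [{"delta_pos":[-0.7083,-0.4683,-0.1],"turn":[0,0,-0.0637],"fingers":0.45},{"delta_pos":[-0.7083,-0.4683,-0.1],"turn":[0,0,-0.0637],"fingers":0.45},{"delta_pos":[-0.7083,-0.4683,-0.1],"turn":[0,0,-0.0637],"fingers":0.45},{"delta_pos":[-0.7083,-0.4683,-0.1],"turn":[0,0,-0.0637],"fingers":0.45},{"delta_pos":[-0.7083,-0.4683,-0.1],"turn":[0,0,-0.0637],"fingers":0.45},{"delta_pos":[-0.7083,-0.4683,-0.1],"turn":[0,0,-0.0637],"fingers":0.45},{"delta_pos":[-0.7083,-0.4683,-0.1],"turn":[0,0,-0.0637],"fingers":0.45},{"delta_pos":[-0.7083,-0.4683,-0.1],"turn":[0,0,-0.0637],"fingers":0.45},{"delta_pos":[-0.7083,-0.4683,-0.1],"turn":[0,0,-0.0637],"fingers":0.45},{"delta_pos":[-0.7083,-0.4683,-0.1],"turn":[0,0,-0.0637],"fingers":0.45},{"delta_pos":[-0.7083,-0.4683,-0.1],"turn":[0,0,-0.0637],"fingers":0.45}]}}

```text
clock: 1.58
position: [0.5188, 0.1716, 0.3019]
ee_rot: [0.081, 0.997, 0.0, -0.0]
ft_force: [0.1, 0.4, 0.4]
grip_width: 0.553
grasp_force: 0.0
```

Run:
```python
from h import *
o=get_obs();print({k:np.round(o[k],3) for k in('clock','position','ee_rot','joint_pos','grip_width')})
c=snap('wrist');save(c,'w1.png');print(c['fx'])
np.savez('w1.npz',**c)
```

```text
{'clock': np.float64(1.575), 'position': array([0.519, 0.172, 0.302]), 'ee_rot': array([ 0.081,  0.997,  0.   , -0.   ]), 'joint_pos': array([-0.644,  0.127,  0.268,  1.591, -0.035,  1.428,  1.036]), 'grip_width': np.float64(0.553)}
338.15603994600366
```

View pics/w1.png

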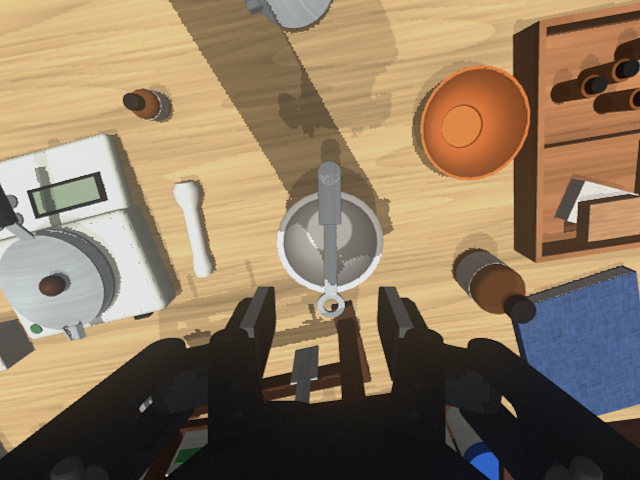

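The wrist view shows the blade tip at (329,165), the handle running straight down column 330, the ring at (331,302) and the mortar at (330,242). The spatula is aligned with the jaws.

Run:
```python
from h import *
c=dict(np.load('w1.npz'));P=cloud(c)
for v in range(160,320,8):
    row=P[v,290:372]; m=np.where((row[:,2]>.068)&(row[:,2]<.1))[0]+290
    # central run near 330
    run=[u for u in m if abs(u-330)<16]
    if run: print(v,run[0],run[-1],len(run),np.nanmedian(P[v,run],axis=0).round(4),'gray',c['color'][v,330].tolist(),'w',np.linalg.norm(P[v,run[-1]]-P[v,run[0]]).round(4))
m=(P[...,2]>.07)&(P[...,2]<.1);m[:, :270]=0;m[:,395:]=0;m[:200]=0
# ring hole/rim centre check via top camera
t=snap('top');np.savez('t1.npz',**t)
# rim fit from white pixels at z~.075
w=(np.abs(P[...,2]-.075)<.004)&(c['color'].min(2)>170);w[:,:270]=0;w[:,395:]=0
q=P[w][:,:2];A=np.c_[2*q,np.ones(len(q))];s=np.linalg.lstsq(A,(q**2).sum(1),rcond=None)[0]
print('rim',s[:2],np.sqrt(s[2]+s[:2]@s[:2]),len(q),np.median(P[w][:,2]))
```

```text
168 319 339 21 [0.4761 0.1818 0.079 ] gray [126, 127, 126] w 0.0207
176 318 340 23 [0.484  0.1805 0.0789] gray [139, 142, 142] w 0.0228
184 318 340 23 [0.4922 0.1792 0.0786] gray [137, 140, 138] w 0.023
192 316 344 29 [0.5007 0.1789 0.0787] gray [126, 130, 127] w 0.0299
200 315 340 23 [0.5089 0.1765 0.0788] gray [127, 129, 129] w 0.0274
208 319 340 22 [0.5174 0.1756 0.0791] gray [128, 131, 129] w 0.0223
216 319 340 22 [0.5259 0.1742 0.0787] gray [128, 132, 131] w 0.0225
224 319 340 21 [0.5346 0.1723 0.0789] gray [112, 113, 113] w 0.0227
232 324 336 13 [0.5435 0.1719 0.0795] gray [128, 131, 131] w 0.013
240 324 336 13 [0.5523 0.1705 0.0801] gray [129, 131, 132] w 0.0132
248 324 336 13 [0.5615 0.169  0.0793] gray [129, 130, 131] w 0.0132
256 324 336 13 [0.571  0.1676 0.0795] gray [130, 134, 133] w 0.0133
264 325 336 12 [0.5801 0.1666 0.0798] gray [128, 131, 131] w 0.0124
272 325 336 12 [0.5898 0.165  0.0794] gray [129, 131, 131] w 0.0123
280 325 336 11 [0.599  0.163  0.0799] gray [127, 129, 129] w 0.0125
288 315 345 31 [0.6096 0.1614 0.0755] gray [204, 210, 210] w 0.0347
296 321 341 21 [0.6187 0.1609 0.08  ] gray [194, 198, 198] w 0.0231
304 318 344 12 [0.6287 0.1594 0.0803] gray [195, 164, 118] w 0.0301
312 320 342 23 [0.6393 0.1575 0.0799] gray [112, 113, 112] w 0.0257
rim [0.56000324 0.16874431] 0.05461925799340211 858 0.0748066211077875
```

Converted, 0.232 m is 0.3867, 0.0045 m is 0.0075, -0.014 rad is -0.0045.

Emit:
{"api": "move_arm", "payload": {"plan": [{"delta_pos":[-0.0917,0.0075,0.0833],"turn":[0,0,-0.0045],"fingers":0.48},{"delta_pos":[-0.0917,0.0075,0.1667],"turn":[0,0,-0.0045],"fingers":0.48},{"delta_pos":[-0.0917,0.0075,0.25],"turn":[0,0,-0.0045],"fingers":0.48},{"delta_pos":[-0.0917,0.0075,0.3167],"turn":[0,0,-0.0045],"fingers":0.48},{"delta_pos":[-0.0917,0.0075,0.3583],"turn":[0,0,-0.0045],"fingers":0.48},{"delta_pos":[-0.0917,0.0075,0.3867],"turn":[0,0,-0.0045],"fingers":0.48},{"delta_pos":[-0.0917,0.0075,0.3867],"turn":[0,0,-0.0045],"fingers":0.48},{"delta_pos":[-0.0917,0.0075,0.3867],"turn":[0,0,-0.0045],"fingers":0.48}]}}

```text
clock: 2.68
position: [0.5754, 0.1657, 0.0715]
ee_rot: [0.075, 0.997, 0.0, 0.001]
ft_force: [0.2, 0.7, 0.7]
grip_width: 0.521
grasp_force: 0.0
```

Run:
```python
from h import *
c=dict(np.load('w1.npz'));P=cloud(c)
h=(P[...,2]<.03);h[:,:315]=0;h[:,347:]=0;h[:288]=0;h[:320];h[322:]=0
n,l,s,ct=cv2.connectedComponentsWithStats(h.astype('uint8'))
for i in range(1,n): print(s[i],ct[i],onz(c,*ct[i],.079))
t=dict(np.load('t1.npz'))
print('eye pred in top',proj(t,np.array([.633,.1585,.079])))
# peg: look in top view cloud
P=cloud(t);k=t['color'][140:175,295:330]
m=(P[140:175,295:330,2]>.2)
for v in range(140,172,2): print(v,' '.join('%d:%.3f'%(t['color'][v,u].mean(),P[v,u,2]) for u in range(308,317)))
c=snap('wrist');print(np.round(get_obs()['joint_pos'],3))
```

```text
[315 290  32  32 395] [330.01518987 309.24050633] [0.63592515 0.15703861 0.079     ]
[324 299  15  12 142] [330.77464789 304.45070423] [0.62995625 0.15889592 0.079     ]
eye pred in top (np.float64(270.3657386932553), np.float64(191.21933560252612))
140 145:0.003 145:-0.002 145:-0.006 143:0.002 143:-0.001 140:-0.004 137:-0.001 124:-0.003 130:-0.001
142 71:0.263 72:0.263 75:0.261 72:0.263 73:0.261 71:0.264 74:0.261 73:0.263 71:0.265
144 74:0.262 72:0.263 73:0.260 71:0.265 74:0.264 74:0.258 71:0.260 69:0.265 75:0.256
146 73:0.260 74:0.258 74:0.261 73:0.263 74:0.260 74:0.264 73:0.259 73:0.263 72:0.261
148 61:0.262 58:0.261 59:0.257 55:0.258 52:0.265 55:0.257 55:0.258 53:0.254 53:0.260
150 51:0.251 52:0.248 68:0.245 97:0.246 97:0.246 63:0.244 48:0.248 55:0.245 52:0.248
152 67:0.233 65:0.233 93:0.233 152:0.252 153:0.249 104:0.251 74:0.235 75:0.231 74:0.234
154 161:-0.001 161:-0.003 161:-0.002 154:0.252 162:0.254 157:0.250 160:0.003 165:-0.005 164:0.000
156 161:0.005 164:-0.001 159:-0.001 149:0.258 162:0.259 153:0.260 164:0.000 163:-0.002 164:-0.000
158 168:-0.001 162:-0.001 157:-0.004 146:0.258 161:0.264 151:0.262 164:-0.007 168:0.000 165:0.002
160 156:-0.003 155:0.002 151:-0.007 141:0.269 165:0.267 140:0.261 107:-0.002 125:0.002 129:0.000
162 65:0.123 60:0.128 62:0.127 74:0.125 91:0.263 75:0.262 60:0.121 62:0.128 58:0.122
164 67:0.121 69:0.124 68:0.121 65:0.123 60:0.122 66:0.124 64:0.122 63:0.124 67:0.125
166 61:0.124 59:0.123 60:0.123 56:0.119 54:0.124 57:0.121 58:0.118 55:0.121 55:0.122
168 101:0.111 99:0.105 100:0.104 105:0.103 120:0.103 118:0.105 117:0.002 119:-0.003 124:-0.003
170 163:0.001 157:-0.002 161:0.000 159:-0.001 162:-0.005 159:-0.005 163:-0.001 164:-0.005 155:0.000
[-0.573  0.429  0.267  1.731 -0.132  0.997  1.163]
```

Converted, 0.001 m is 0.0017.

Emit:
{"api": "move_arm", "payload": {"plan": [{"delta_pos":[0,0,0.0017],"turn":[0,0,0],"fingers":1},{"delta_pos":[0,0,0.0017],"turn":[0,0,0],"fingers":1},{"delta_pos":[0,0,0.0017],"turn":[0,0,0],"fingers":1},{"delta_pos":[0,0,0.0017],"turn":[0,0,0],"fingers":1},{"delta_pos":[0,0,0.0017],"turn":[0,0,0],"fingers":1}], "force": 60}}

```text
clock: 3.35
position: [0.5751, 0.1654, 0.0698]
ee_rot: [0.075, 0.997, 0.0, 0.0]
ft_force: [-0.6, -0.7, 6.0]
grip_width: 0.144
grasp_force: 58.6
```

Converted, -0.26 m is -0.4333, -0.22 m is -0.3667, -0.22 rad is -0.07.

Emit:
{"api": "move_arm", "payload": {"plan": [{"delta_pos":[0,0,-0.0333],"turn":[0,0,0],"fingers":1},{"delta_pos":[0,0,-0.1],"turn":[0,0,0],"fingers":1},{"delta_pos":[0.0167,0,-0.1667],"turn":[0,0,0],"fingers":1},{"delta_pos":[0.05,-0.02,-0.2333],"turn":[0,0,-0.0191],"fingers":1},{"delta_pos":[0.0833,-0.0333,-0.3],"turn":[0,0,-0.0382],"fingers":1},{"delta_pos":[0.1083,-0.05,-0.3667],"turn":[0,0,-0.0573],"fingers":1},{"delta_pos":[0.1167,-0.06,-0.4167],"turn":[0,0,-0.07],"fingers":1},{"delta_pos":[0.1167,-0.06,-0.4333],"turn":[0,0,-0.07],"fingers":1},{"delta_pos":[0.1167,-0.06,-0.4333],"turn":[0,0,-0.07],"fingers":1}]}}

```text
clock: 4.47
position: [0.5003, 0.1403, 0.3287]
ee_rot: [-0.034, 0.999, -0.0, -0.0]
ft_force: [0.4, 0.1, -1.4]
grip_width: 0.146
grasp_force: 58.5
```

Run:
```python
from h import *
o=get_obs();print({k:np.round(o[k],3) for k in('clock','position','ee_rot','joint_pos','grip_width')})
c=snap('wrist');save(c,'w2.png');np.savez('w2.npz',**c)
t=dict(np.load('t1.npz'));print('tip top cam',dep(t,312.5,161),onz(t,312.5,162,.268))
P=cloud(t)
for u in (272,292,300,325,335,355):
    for v in range(140,172): 
        pass
    col=P[140:168,u]; k=np.where((col[:,2]>.245)&(col[:,2]<.275))[0]; print(u,col[k[-1]].round(4),140+k[-1])
```

```text
{'clock': np.float64(4.475), 'position': array([0.5  , 0.14 , 0.329]), 'ee_rot': array([-0.034,  0.999, -0.   , -0.   ]), 'joint_pos': array([-0.618,  0.057,  0.271,  1.609, -0.015,  1.478,  1.293]), 'grip_width': np.float64(0.146)}
tip top cam [0.65950193 0.03283552 0.26572302] [0.65613623 0.03263132 0.268     ]
272 [0.6855 0.1343 0.2577] 151
292 [0.6905 0.0858 0.2481] 151
300 [0.6913 0.0659 0.2474] 151
325 [0.6983 0.0037 0.2474] 149
335 [ 0.6998 -0.0213  0.2453] 149
355 [ 0.7034 -0.0712  0.2462] 148
```

View pics/w2.png

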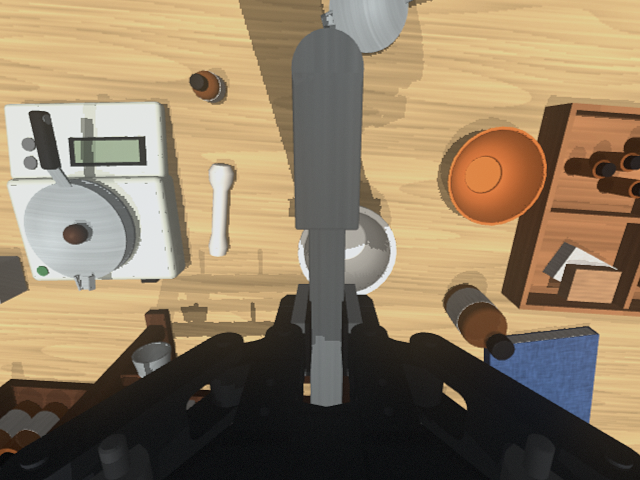

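The wrist view shows the spatula held straight, with its blade at (328,130) and the handle between the jaws. The rack is hidden behind the gripper, so I locate the peg with the top and scene cameras.

Run:
```python
from h import *
s=snap('scene');np.savez('s2.npz',**s);t=snap('top')
tip=np.array([.6608,.0327,.265]);root=np.array([.6955,.0355,.245])
u,v=proj(s,tip);print('scene tip',u,v,'root',proj(s,root)); print('top tip',proj(t,tip),'root',proj(t,root))
a=s['color'][225:325,290:430];b=t['color'][130:200,265:363]
A=cv2.resize(a,(800,572),interpolation=cv2.INTER_CUBIC)[:,:,::-1]
cv2.imwrite('pics/c2.png',A)
P=cloud(s)
for vv in range(255,285,2): print(vv,' '.join('%d:%.3f'%(s['color'][vv,uu].mean(),P[vv,uu,2]) for uu in range(350,366)))
```

```text
scene tip 354.4472348618772 262.4212304387717 root (np.float64(361.65314009129753), np.float64(284.6392940305417))
top tip (np.float64(312.58524859719955), np.float64(160.5962438298597)) root (np.float64(312.2543260678885), np.float64(150.08398582374528))
255 95:-0.001 94:0.001 84:-0.001 73:0.002 68:0.002 71:0.002 70:-0.001 72:-0.002 72:-0.001 73:-0.001 113:0.001 137:-0.004 145:-0.000 145:0.001 145:-0.001 143:-0.002
257 95:-0.001 81:-0.001 74:0.000 73:-0.004 70:-0.002 74:nan 73:0.001 73:-0.001 72:-0.004 68:-0.001 67:0.001 71:-0.001 107:-0.002 135:-0.003 140:-0.002 139:-0.001
259 82:-0.001 72:-0.000 69:-0.002 69:-0.001 69:-0.001 71:-0.002 70:0.000 73:-0.000 70:-0.000 74:-0.000 69:-0.001 72:0.002 69:0.000 71:-0.000 110:0.000 132:-0.001
261 69:0.000 73:-0.001 70:-0.001 84:-0.002 121:-0.000 104:-0.002 74:0.002 67:-0.001 70:-0.001 69:-0.001 66:0.000 67:-0.001 68:-0.001 67:-0.001 66:-0.002 68:0.001
263 70:-0.002 67:-0.004 95:0.266 140:0.267 179:0.268 172:0.267 114:0.000 73:-0.002 77:-0.002 75:-0.001 72:-0.003 74:0.001 75:-0.002 76:0.002 73:-0.002 75:0.001
265 75:-0.001 75:0.000 70:-0.000 1
[... 840 characters left out ...]
42:0.257 176:0.257 173:0.257 120:-0.001 92:-0.002 91:0.002 90:-0.003 92:-0.001 93:-0.003
277 90:-0.003 92:0.002 91:0.001 88:0.000 89:-0.001 94:0.000 80:0.253 116:0.253 155:0.254 173:0.256 155:0.254 115:-0.001 96:-0.003 96:0.002 93:-0.000 93:0.000
279 97:nan 98:0.001 99:-0.000 102:-0.003 100:-0.002 101:0.002 96:0.000 91:0.252 115:0.253 150:0.251 119:0.252 76:0.262 62:0.264 51:0.263 51:0.261 53:0.262
281 91:-0.001 92:-0.000 73:-0.001 67:0.262 58:0.262 56:0.262 56:0.264 53:0.261 52:0.262 55:0.262 53:0.262 55:0.262 55:0.263 57:0.262 57:0.263 54:0.261
283 51:0.261 54:0.264 56:0.262 58:0.262 55:0.262 59:0.264 56:0.262 55:0.263 56:0.261 57:0.262 51:0.261 54:0.261 50:0.262 54:0.264 55:0.262 58:0.263
```

View pics/c2.png

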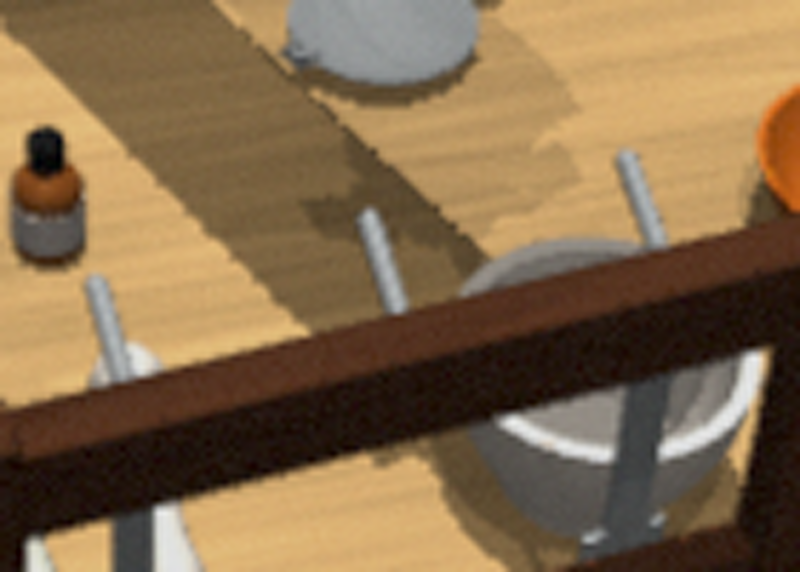

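Middle peg tip is at crop (370,212); predicted tip and root agree with both views to about 1 mm. Now I pitch the spatula eye-up, standing off from the rack.

Converted, -0.11 m is -0.1833, -0.03 m is -0.05, -0.96 rad is -0.3056.

Emit:
{"api": "move_arm", "payload": {"plan": [{"delta_pos":[0,-0.05,0],"turn":[0,-0.0318,0],"fingers":1},{"delta_pos":[0,-0.1,0],"turn":[0,-0.0796,0],"fingers":1},{"delta_pos":[0,-0.15,0],"turn":[0,-0.1273,0],"fingers":1},{"delta_pos":[0,-0.1833,0.0167],"turn":[0,-0.1751,0],"fingers":1},{"delta_pos":[0,-0.1833,0.0333],"turn":[0,-0.2228,0],"fingers":1},{"delta_pos":[0,-0.1833,0.05],"turn":[0,-0.2706,0],"fingers":1},{"delta_pos":[0,-0.1833,0.05],"turn":[0,-0.3056,0],"fingers":1},{"delta_pos":[0,-0.1833,0.05],"turn":[0,-0.3056,0],"fingers":1},{"delta_pos":[0,-0.1833,0.05],"turn":[0,-0.3056,0],"fingers":1}]}}

```text
clock: 5.75
position: [0.5165, 0.0295, 0.2939]
ee_rot: [-0.03, 0.887, 0.015, 0.461]
ft_force: [-0.7, -0.9, -1.4]
grip_width: 0.139
grasp_force: 58.7
```

```bash
cat > st.py <<'E'
from h import *
o=get_obs();R=Rn.from_quat(o['ee_rot']).as_matrix()
print({k:np.round(o[k],3) for k in('clock','position','joint_pos','grip_width')});print('R',R.round(3).tolist())
E
python3 - <<'E'
from st import *
s=snap('scene');t=snap('top')
e=o['position']+R@np.array([-.056,0,-.007]);print('eye pred',e,'scene',proj(s,e),'top',proj(t,e))
u,v=map(int,proj(s,e))
A=cv2.resize(s['color'][v-40:v+40,u-50:u+50],(400,320),interpolation=cv2.INTER_CUBIC)
u,v=map(int,proj(t,e))
B=cv2.resize(t['color'][v-40:v+40,u-50:u+50],(400,320),interpolation=cv2.INTER_CUBIC)
cv2.imwrite('pics/c3.png',np.hstack([A,B])[:,:,::-1])
E
```

```text
{'clock': np.float64(5.75), 'position': array([0.517, 0.03 , 0.294]), 'joint_pos': array([ 0.031, -0.498, -0.199,  2.416,  0.034,  0.262,  1.416]), 'grip_width': np.float64(0.139)}
R [[-0.574, -0.067, 0.816], [-0.039, 0.998, 0.054], [-0.818, -0.0, -0.575]]
eye pred [0.54292271 0.03129733 0.3437374 ] scene (np.float64(336.052524892098), np.float64(186.06632865070736)) top (np.float64(310.03038904805214), np.float64(198.95811496351254))
```

View pics/c3.png

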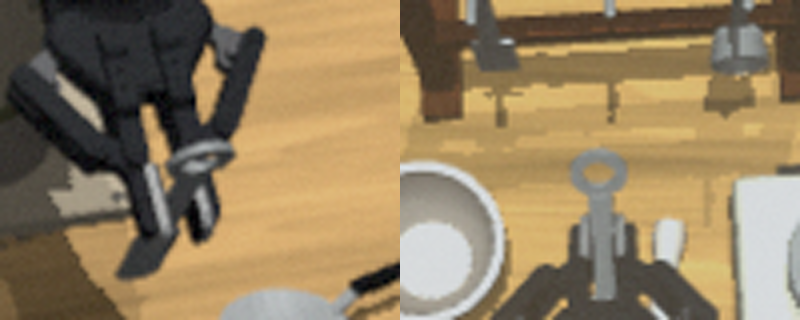

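The ring hole is at (203,158) in the left (scene) half and (199,171) in the right (top) half, within 2 px of my prediction. I triangulate it and work out the move to the peg.

Run:
```python
from st import *
s=snap('scene');t=snap('top')
def tri(L):
    A=[];b=[]
    for c,u,v in L:
        p,d=ray(c,u,v);d/=np.linalg.norm(d);M=np.eye(3)-np.outer(d,d);A.append(M);b.append(M@p)
    x=np.linalg.lstsq(np.vstack(A),np.hstack(b),rcond=None)[0]
    return x,[np.subtract(proj(c,x),(u,v)).round(2) for c,u,v in L]
e,r=tri([(s,336.4,185.1),(t,309.4,200.4)]);print('eye',e,r,'in tool',R.T@(e-o['position']))
tip=np.array([.6608,.0327,.265]);root=np.array([.6955,.0355,.245]);ax=(root-tip)/np.linalg.norm(root-tip);print(ax)
for d in(-.03,-.012,.005,.02,.03): print(d,(R.T@(tip+d*ax-e)).round(4))
```

```text
{'clock': np.float64(5.85), 'position': array([0.516, 0.03 , 0.293]), 'joint_pos': array([ 0.026, -0.498, -0.196,  2.417,  0.036,  0.265,  1.415]), 'grip_width': np.float64(0.146)}
R [[-0.576, -0.069, 0.814], [-0.039, 0.998, 0.056], [-0.816, 0.0, -0.578]]
eye [0.53968887 0.03272903 0.34343049] [array([-0.08,  0.01]), array([-0.06, -0.02])] in tool [-0.05533485  0.0008075  -0.0097129 ]
[ 0.86428383  0.06974048 -0.4981463 ]
-0.03 [-0.003  -0.0087  0.1141]
-0.012 [-0.0047 -0.0085  0.132 ]
0.005 [-0.0063 -0.0083  0.1489]
0.02 [-0.0077 -0.0081  0.1638]
0.03 [-0.0086 -0.008   0.1738]
```

Converted, 0.125 m is 0.2083, 0.08 m is 0.1333.

Emit:
{"api": "move_arm", "payload": {"plan": [{"delta_pos":[-0.005,-0.0142,0.0333],"turn":[0,0,0],"fingers":1},{"delta_pos":[-0.005,-0.0142,0.0833],"turn":[0,0,0],"fingers":1},{"delta_pos":[-0.005,-0.0142,0.1333],"turn":[0,0,0],"fingers":1},{"delta_pos":[-0.0067,-0.0142,0.175],"turn":[0,0,0],"fingers":1},{"delta_pos":[-0.0075,-0.0142,0.2],"turn":[0,0,0],"fingers":1},{"delta_pos":[-0.0075,-0.0142,0.2083],"turn":[0,0,0],"fingers":1},{"delta_pos":[-0.0075,-0.0142,0.2083],"turn":[0,0,0],"fingers":1},{"delta_pos":[-0.0075,-0.0142,0.2083],"turn":[0,0,0],"fingers":1}]}}

```text
clock: 6.95
position: [0.6157, 0.0274, 0.2293]
ee_rot: [-0.029, 0.888, 0.014, 0.459]
ft_force: [0.4, 0.1, -0.5]
grip_width: 0.142
grasp_force: 58.7
```

Run:
```python
from st import *
s=snap('scene');t=snap('top')
e=o['position']+R@np.array([-.0553,.0008,-.0097])
tip=np.array([.6608,.0327,.265]);root=np.array([.6955,.0355,.245]);ax=(root-tip)/np.linalg.norm(root-tip)
for d in(-.01,0,.02,.03): print(d,(R.T@(tip+d*ax-e)).round(4))
L=[]
for c in(s,t):
    p=proj(c,e);print('eye',np.round(p,1),'tip',np.round(proj(c,tip),1));u,v=map(int,p)
    L.append(cv2.resize(c['color'][v-30:v+30,u-30:u+30],(400,400),interpolation=cv2.INTER_CUBIC))
cv2.imwrite('pics/c4.png',np.hstack(L)[:,:,::-1])
```

```text
{'clock': np.float64(6.95), 'position': array([0.616, 0.027, 0.229]), 'joint_pos': array([-0.08 , -0.126, -0.078,  2.311,  1.491,  0.071,  0.02 ]), 'grip_width': np.float64(0.142)}
R [[-0.577, -0.064, 0.814], [-0.039, 0.998, 0.051], [-0.816, -0.002, -0.579]]
-0.01 [0.0009 0.0014 0.0161]
0 [-0.0001  0.0015  0.0261]
0.02 [-0.002   0.0018  0.046 ]
0.03 [-0.0029  0.0019  0.0559]
eye [349.6 248.1] tip [354.4 262.4]
eye [313.2 166.9] tip [312.6 160.6]
```

View pics/c4.png

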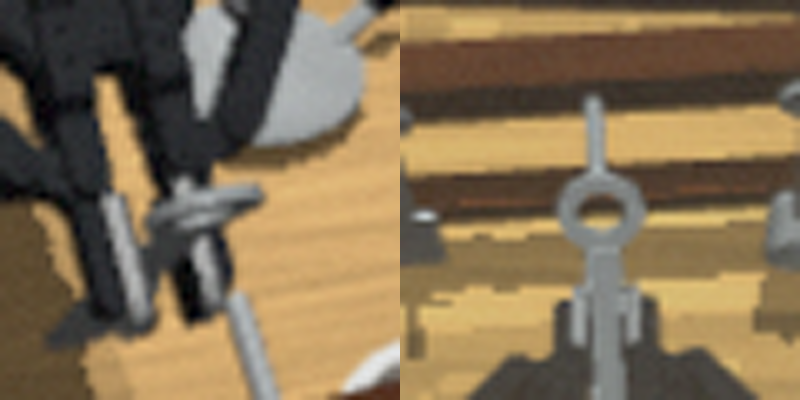

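The ring sits just short of the peg tip: left half ring (207,203), tip (238,295); right half hole (602,212), peg (596,100–170). I apply the small lateral correction and advance slowly.

Converted, 0.048 m is 0.08, -0.002 m is -0.0033.

Emit:
{"api": "move_arm", "payload": {"plan": [{"delta_pos":[0,0.0025,0.01],"turn":[0,0,0],"fingers":1},{"delta_pos":[0,0.003,0.02],"turn":[0,0,0],"fingers":1},{"delta_pos":[0,0.003,0.03],"turn":[0,0,0],"fingers":1},{"delta_pos":[-0.0005,0.003,0.04],"turn":[0,0,0],"fingers":1},{"delta_pos":[-0.0008,0.003,0.05],"turn":[0,0,0],"fingers":1},{"delta_pos":[-0.0017,0.003,0.06],"turn":[0,0,0],"fingers":1},{"delta_pos":[-0.0025,0.003,0.07],"turn":[0,0,0],"fingers":1},{"delta_pos":[-0.0033,0.003,0.08],"turn":[0,0,0],"fingers":1},{"delta_pos":[-0.0033,0.003,0.08],"turn":[0,0,0],"fingers":1}]}}

```text
clock: 8.18
position: [0.6557, 0.0313, 0.2037]
ee_rot: [-0.029, 0.888, 0.014, 0.459]
ft_force: [0.0, 0.7, -1.2]
grip_width: 0.142
grasp_force: 58.7
```

Run:
```python
from st import *
s=snap('scene');t=snap('top')
print(o['ft_force'])
e=o['position']+R@np.array([-.0553,.0008,-.0097])
tip=np.array([.6608,.0327,.265]);root=np.array([.6955,.0355,.245]);ax=(root-tip)/np.linalg.norm(root-tip)
print('axial',(e-tip)@ax,'perp',R.T@((tip-e)-((tip-e)@ax)*ax))
L=[]
for c in(s,t):
    p=proj(c,e);u,v=map(int,p)
    L.append(cv2.resize(c['color'][v-30:v+30,u-30:u+30],(400,400),interpolation=cv2.INTER_CUBIC))
cv2.imwrite('pics/c5.png',np.hstack(L)[:,:,::-1])
```

```text
{'clock': np.float64(8.175), 'position': array([0.656, 0.031, 0.204]), 'joint_pos': array([-0.266,  0.004,  0.111,  2.255,  2.319,  0.102, -0.803]), 'grip_width': np.float64(0.142)}
R [[-0.577, -0.063, 0.814], [-0.038, 0.998, 0.051], [-0.816, -0.002, -0.578]]
[ 0.00755766  0.69890209 -1.17825282]
axial 0.021626674648098615 perp [2.39716506e-04 5.26326630e-04 1.46539509e-05]
```

View pics/c5.png

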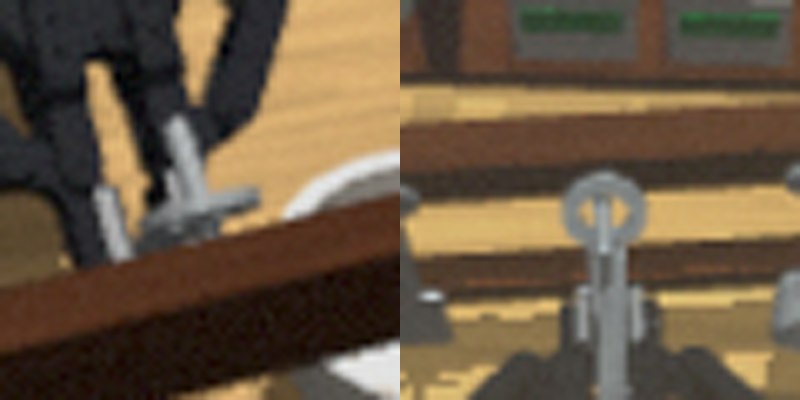

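The ring is threaded: the peg passes through the hole in both halves ((200,190) left, (603,215) right). I pitch it steeper about the eye and lower it until it rests on the peg.

Converted, 0.0206 m is 0.0343, 0.0128 m is 0.0213, -0.35 rad is -0.1114.

Emit:
{"api": "move_arm", "payload": {"plan": [{"delta_pos":[-0.0027,0,0.0108],"turn":[0,-0.0382,0],"fingers":1},{"delta_pos":[-0.0065,0,0.0213],"turn":[0,-0.0764,0],"fingers":1},{"delta_pos":[-0.0112,0,0.0305],"turn":[0,-0.1114,0],"fingers":1},{"delta_pos":[-0.0112,0,0.0305],"turn":[0,-0.1114,0],"fingers":1},{"delta_pos":[-0.0083,0,0.0325],"turn":[0,-0.1114,0],"fingers":1},{"delta_pos":[-0.0057,0,0.0343],"turn":[0,-0.1114,0],"fingers":1},{"delta_pos":[-0.0057,0,0.0343],"turn":[0,-0.1114,0],"fingers":1}]}}

```text
clock: 9.15
position: [0.6751, 0.0318, 0.1961]
ee_rot: [-0.025, 0.794, 0.018, 0.607]
ft_force: [0.8, 0.7, -0.6]
grip_width: 0.141
grasp_force: 61.1
```

```bash
python3 st.py
```

```text
{'clock': np.float64(9.15), 'position': array([0.675, 0.032, 0.196]), 'joint_pos': array([-0.212,  0.203,  0.053,  2.377,  3.006,  0.746, -1.506]), 'grip_width': np.float64(0.141)}
R [[-0.262, -0.062, 0.963], [-0.018, 0.998, 0.06], [-0.965, -0.001, -0.262]]
```

Converted, -0.12 m is -0.2, -0.06 m is -0.1.

Emit:
{"api": "move_arm", "payload": {"plan": [{"delta_pos":[0.0017,0,0],"turn":[0,0,0],"fingers":0.75},{"delta_pos":[0.0017,0,0],"turn":[0,0,0],"fingers":0.6},{"delta_pos":[0.0017,0,0],"turn":[0,0,0],"fingers":0.55},{"delta_pos":[0.0017,0,0],"turn":[0,0,0],"fingers":0.5},{"delta_pos":[0.0017,0,-0.0167],"turn":[0,0,0],"fingers":0.5},{"delta_pos":[0.0017,0,-0.05],"turn":[0,0,0],"fingers":0.5},{"delta_pos":[0.0017,0,-0.1],"turn":[0,0,0],"fingers":0.5},{"delta_pos":[0.0017,0,-0.1667],"turn":[0,0,0],"fingers":0.5},{"delta_pos":[0.0017,0,-0.2],"turn":[0,0,0],"fingers":0.5}]}}

```text
clock: 10.28
position: [0.6276, 0.0372, 0.1022]
ee_rot: [-0.058, 0.834, 0.002, 0.549]
ft_force: [-0.3, 0.4, -2.9]
grip_width: 0.5
grasp_force: 0.0
```

Run:
```python
from st import *
L=[]
for n in('scene','top','wrist'):
    c=snap(n)
    if n=='wrist': L.append(cv2.resize(c['color'],(400,300)))
    else:
        u,v=map(int,proj(c,np.array([.68,.033,.2])));L.append(cv2.resize(c['color'][v-40:v+40,u-50:u+50],(400,320) if n=='top' else (400,300),interpolation=cv2.INTER_CUBIC)[:300])
cv2.imwrite('pics/c6.png',np.vstack([np.hstack(L[:2]),np.hstack([L[2],0*L[2]])])[:,:,::-1])
```

```text
{'clock': np.float64(10.275), 'position': array([0.628, 0.037, 0.102]), 'joint_pos': array([ 0.578,  0.412, -0.772,  2.412,  2.883,  0.785, -1.088]), 'grip_width': np.float64(0.5)}
R [[-0.391, -0.098, 0.915], [-0.094, 0.993, 0.066], [-0.915, -0.061, -0.398]]
```

View pics/c6.png

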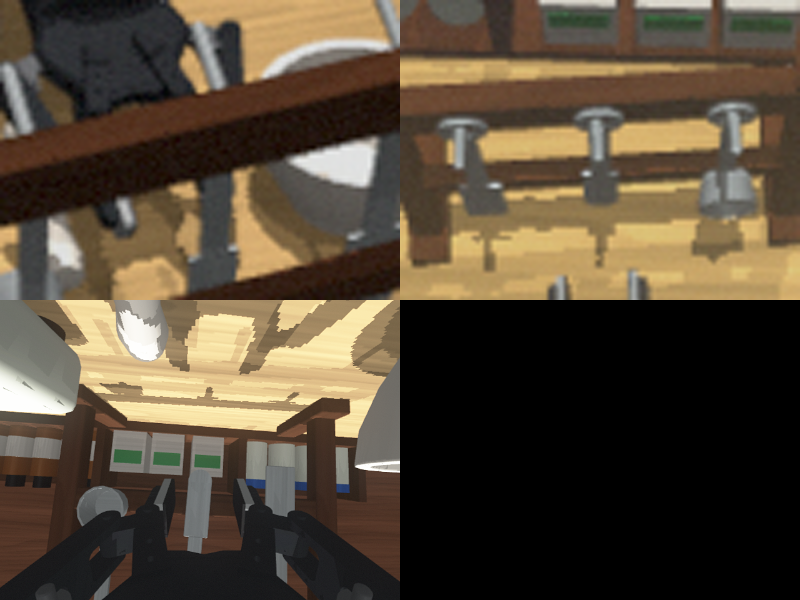

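The spatula hangs on the middle peg: ring on the peg at (597,118) and handle straight down to (600,185) in the top half. The retreat was bent downward by joint limits, so I go up and back before turning the tool down.

Converted, -0.12 m is -0.2, -0.03 m is -0.05, 0.3 rad is 0.0955.

Emit:
{"api": "move_arm", "payload": {"plan": [{"delta_pos":[-0.05,-0.0033,-0.05],"turn":[0,0,0],"fingers":0.5},{"delta_pos":[-0.1,-0.0067,-0.1],"turn":[0,0.0318,0],"fingers":0.5},{"delta_pos":[-0.15,-0.01,-0.15],"turn":[0,0.0637,0],"fingers":0.5},{"delta_pos":[-0.2,-0.0133,-0.2],"turn":[0,0.0955,0],"fingers":0.5},{"delta_pos":[-0.2,-0.0133,-0.2],"turn":[0,0.0955,0],"fingers":0.5}]}}

```text
clock: 11.05
position: [0.5982, -0.0119, 0.1507]
ee_rot: [-0.056, 0.888, -0.076, 0.449]
ft_force: [-0.1, -0.8, -1.0]
grip_width: 0.497
grasp_force: 0.0
```

```bash
python3 st.py
```

```text
{'clock': np.float64(11.05), 'position': array([ 0.598, -0.012,  0.151]), 'joint_pos': array([ 0.555,  0.034, -0.73 ,  2.375,  2.231,  0.304, -0.6  ]), 'grip_width': np.float64(0.497)}
R [[-0.59, -0.031, 0.807], [-0.167, 0.982, -0.084], [-0.79, -0.185, -0.585]]
```

```bash
cat > go.py <<'E'
from h import *
import sys
# go.py x y z heading [pitch]: -tool x heads along heading, tool z down
def target(h): 
    c,s=np.cos(h),np.sin(h); return np.array([[-c,-s,0],[-s,c,0],[0,0,-1.]])
def go(x,y,z,h):
    o=get_obs();R=Rn.from_quat(o['ee_rot']).as_matrix()
    print('delta',(R.T@(np.array([x,y,z])-o['position'])).round(4),'turn',Rn.from_matrix(R.T@target(h)).as_rotvec().round(4))
if __name__=='__main__': go(*map(float,sys.argv[1:]))
E
python3 go.py .5 .05 .33 .07
```

```text
delta [-0.094   0.0307 -0.1893] turn [-0.1896  0.9269  0.0514]
```

Converted, -0.189 m is -0.315, -0.094 m is -0.1567, 0.927 rad is 0.2951.

Emit:
{"api": "move_arm", "payload": {"plan": [{"delta_pos":[-0.0417,0.0133,-0.075],"turn":[-0.0095,0.0318,0.0032],"fingers":0.5},{"delta_pos":[-0.0833,0.025,-0.15],"turn":[-0.0191,0.0796,0.0048],"fingers":0.5},{"delta_pos":[-0.1167,0.0383,-0.2333],"turn":[-0.0286,0.1273,0.0064],"fingers":0.5},{"delta_pos":[-0.1567,0.05,-0.315],"turn":[-0.0382,0.1814,0.0095],"fingers":0.5},{"delta_pos":[-0.1567,0.05,-0.315],"turn":[-0.0509,0.2387,0.0127],"fingers":0.5},{"delta_pos":[-0.1567,0.05,-0.315],"turn":[-0.0605,0.2951,0.0162],"fingers":0.5},{"delta_pos":[-0.1567,0.05,-0.315],"turn":[-0.0605,0.2951,0.0162],"fingers":0.5},{"delta_pos":[-0.1567,0.05,-0.315],"turn":[-0.0605,0.2951,0.0162],"fingers":0.5}]}}

```text
clock: 12.05
position: [0.5134, 0.0284, 0.3103]
ee_rot: [-0.018, 0.983, -0.077, 0.168]
ft_force: [2.2, -0.5, -1.0]
grip_width: 0.501
grasp_force: 0.0
```

```bash
python3 st.py; python3 go.py .5 .05 .33 .07
```

```text
{'clock': np.float64(12.05), 'position': array([0.513, 0.028, 0.31 ]), 'joint_pos': array([ 0.307, -0.161, -0.533,  1.881,  0.156,  1.103,  1.325]), 'grip_width': np.float64(0.501)}
R [[-0.943, -0.01, 0.334], [-0.062, 0.987, -0.146], [-0.328, -0.158, -0.931]]
delta [ 0.0049  0.0183 -0.0259] turn [-0.1673  0.3333 -0.0323]
```

```bash
python3 go.py .47 -.1 .34 -1.5
```

```text
delta [ 0.0392 -0.1311 -0.0234] turn [0.1295 0.391  1.5179]
```

Converted, -0.131 m is -0.2183, 0.0392 m is 0.0653, 0.391 rad is 0.1245.

Emit:
{"api": "move_arm", "payload": {"plan": [{"delta_pos":[0.0167,-0.05,-0.039],"turn":[0,0.0605,0.0159],"fingers":0.4},{"delta_pos":[0.0333,-0.1,-0.039],"turn":[0.0159,0.1114,0.0477],"fingers":0.4},{"delta_pos":[0.0653,-0.1667,-0.039],"turn":[0.0414,0.1245,0.4832],"fingers":0.4},{"delta_pos":[0.0653,-0.2183,-0.039],"turn":[0.0414,0.1245,0.4832],"fingers":0.4},{"delta_pos":[0.0653,-0.2183,-0.039],"turn":[0.0414,0.1245,0.4832],"fingers":0.4},{"delta_pos":[0.0653,-0.2183,-0.039],"turn":[0.0414,0.1245,0.4832],"fingers":0.4},{"delta_pos":[0.0653,-0.2183,-0.039],"turn":[0.0414,0.1245,0.4832],"fingers":0.4},{"delta_pos":[0.0653,-0.2183,-0.039],"turn":[0.0414,0.1245,0.4832],"fingers":0.4},{"delta_pos":[0.0653,-0.2183,-0.039],"turn":[0.0414,0.1245,0.4832],"fingers":0.4},{"delta_pos":[0.0653,-0.2183,-0.039],"turn":[0.0414,0.1245,0.4832],"fingers":0.4},{"delta_pos":[0.0653,-0.2183,-0.039],"turn":[0.0414,0.1245,0.4832],"fingers":0.4}]}}

```text
clock: 13.42
position: [0.4716, -0.1017, 0.3381]
ee_rot: [0.682, 0.731, -0.001, 0.003]
ft_force: [-0.2, -1.3, 0.6]
grip_width: 0.595
grasp_force: 0.0
```

```bash
python3 st.py; python3 go.py .47 -.15 .28 -3.14159
```

```text
{'clock': np.float64(13.425), 'position': array([ 0.472, -0.102,  0.338]), 'joint_pos': array([ 0.483, -0.004, -0.365,  1.649,  0.005,  1.493,  0.186]), 'grip_width': np.float64(0.595)}
R [[-0.069, 0.998, 0.003], [0.998, 0.069, -0.006], [-0.007, 0.002, -1.0]]
delta [-0.0477 -0.005   0.0585] turn [0.0071 0.0033 1.6396]
```

Converted, 0.0585 m is 0.0975, -0.005 m is -0.0083, 0.007 rad is 0.0022.

Emit:
{"api": "move_arm", "payload": {"plan": [{"delta_pos":[-0.0333,0,0],"turn":[0,0,0.0573],"fingers":0.4},{"delta_pos":[-0.08,-0.0083,0.0333],"turn":[0.0022,0.001,0.522],"fingers":0.4},{"delta_pos":[-0.08,-0.0083,0.0975],"turn":[0.0022,0.001,0.522],"fingers":0.4},{"delta_pos":[-0.08,-0.0083,0.0975],"turn":[0.0022,0.001,0.522],"fingers":0.4},{"delta_pos":[-0.08,-0.0083,0.0975],"turn":[0.0022,0.001,0.522],"fingers":0.4},{"delta_pos":[-0.08,-0.0083,0.0975],"turn":[0.0022,0.001,0.522],"fingers":0.4},{"delta_pos":[-0.08,-0.0083,0.0975],"turn":[0.0022,0.001,0.522],"fingers":0.4},{"delta_pos":[-0.08,-0.0083,0.0975],"turn":[0.0022,0.001,0.522],"fingers":0.4},{"delta_pos":[-0.08,-0.0083,0.0975],"turn":[0.0022,0.001,0.522],"fingers":0.4},{"delta_pos":[-0.08,-0.0083,0.0975],"turn":[0.0022,0.001,0.522],"fingers":0.4},{"delta_pos":[-0.08,-0.0083,0.0975],"turn":[0.0022,0.001,0.522],"fingers":0.4}]}}

```text
clock: 14.8
position: [0.4701, -0.1501, 0.2784]
ee_rot: [1.0, 0.002, -0.002, -0.001]
ft_force: [-0.0, -0.5, 0.2]
grip_width: 0.608
grasp_force: 0.0
```

```bash
python3 st.py
python3 - <<'E'
from h import *
c=snap('wrist');np.savez('w3.npz',**c);P=cloud(c);C=c['color'].astype(int)
t=snap('top');T=cloud(t)
def rep(name,m,X,u=None):
    q=X[m];print(name,m.sum(),'med',np.nanmedian(q,0).round(4),'min',np.nanmin(q,0).round(4),'max',np.nanmax(q,0).round(4)); return q
for n,c,X in(('wrist',c,P),('top',t,T)):
    C=c['color'].astype(int)
    box=(X[...,0]>.38)&(X[...,0]<.49)&(X[...,1]>-.2)&(X[...,1]<-.1)
    hb=box&(C.max(2)<80)&(X[...,2]>.085)&(X[...,2]<.115)
    q=rep(n+' bar',hb,X)
    (v,u)=np.where(hb); 
    d=np.linalg.svd(q[:,:2]-q[:,:2].mean(0))[2][0];d*=np.sign(d[0]);print('mean',q.mean(0).round(4),'heading',np.arctan2(d[1],d[0]),'pix',u.mean(),v.mean(),'len',np.ptp((q[:,:2]-q[:,:2].mean(0))@d))
    pb=(C[...,0]-C[...,2]>25)&(C[...,0]<140)&(abs(X[...,0]-.547)<.04)&(abs(X[...,1]+.146)<.04)&(X[...,2]>.07)
    if pb.sum(): rep(n+' pill',pb,X)
    rm=(abs(X[...,2]-.084)<.004)&(np.hypot(X[...,0]-.547,X[...,1]+.146)<.075)&(np.hypot(X[...,0]-.547,X[...,1]+.146)>.04)
    q=X[rm];A=np.c_[2*q[:,:2],np.ones(len(q))];s=np.linalg.lstsq(A,(q[:,:2]**2).sum(1),rcond=None)[0];print(n,'rim',s[:2].round(4),np.sqrt(s[2]+s[:2]@s[:2]),len(q))
save(dict(np.load('w3.npz')),'w3.png')
E
```

```text
{'clock': np.float64(14.8), 'position': array([ 0.47 , -0.15 ,  0.278]), 'joint_pos': array([ 0.509,  0.042, -0.299,  1.727,  0.012,  1.378, -1.358]), 'grip_width': np.float64(0.608)}
R [[1.0, 0.005, -0.003], [0.005, -1.0, 0.002], [-0.003, -0.002, -1.0]]
wrist bar 825 med [ 0.4526 -0.1542  0.1027] min [ 0.4218 -0.1623  0.0889] max [ 0.4885 -0.1466  0.1051]
mean [ 0.4521 -0.1541  0.1024] heading 0.04897080866388665 pix 330.8921212121212 237.14060606060605 len 0.06638474200132384
wrist pill 140 med [ 0.5546 -0.1491  0.0923] min [ 0.5483 -0.1545  0.0891] max [ 0.5601 -0.1428  0.0946]
wrist rim [ 0.5535 -0.1478] 0.054821441759041425 3909
  return np.nanmean(a, axis, out=out, keepdims=keepdims)
Traceback (most recent call last):
ValueError: zero-size array to reduction operation fmin which has no identity
```

```bash
python3 go.py .4525 -.1537 .089 -3.0886
```

```text
delta [-0.0169  0.0037  0.1891] turn [-0.0021  0.0035 -0.0495]
```

Converted, 0.189 m is 0.315, 0.0037 m is 0.0062, 0.0035 rad is 0.0011.

Emit:
{"api": "move_arm", "payload": {"plan": [{"delta_pos":[-0.0283,0.0062,0.0667],"turn":[-0.0006,0.0011,-0.0159],"fingers":0.4},{"delta_pos":[-0.0283,0.0062,0.1333],"turn":[-0.0006,0.0011,-0.0159],"fingers":0.4},{"delta_pos":[-0.0283,0.0062,0.2],"turn":[-0.0006,0.0011,-0.0159],"fingers":0.4},{"delta_pos":[-0.0283,0.0062,0.25],"turn":[-0.0006,0.0011,-0.0159],"fingers":0.4},{"delta_pos":[-0.0283,0.0062,0.2917],"turn":[-0.0006,0.0011,-0.0159],"fingers":0.4},{"delta_pos":[-0.0283,0.0062,0.315],"turn":[-0.0006,0.0011,-0.0159],"fingers":0.4},{"delta_pos":[-0.0283,0.0062,0.315],"turn":[-0.0006,0.0011,-0.0159],"fingers":0.4},{"delta_pos":[-0.0283,0.0062,0.315],"turn":[-0.0006,0.0011,-0.0159],"fingers":0.4}]}}

```text
clock: 15.9
position: [0.4529, -0.1539, 0.0898]
ee_rot: [1.0, 0.026, 0.0, -0.0]
ft_force: [0.3, -0.6, 0.8]
grip_width: 0.604
grasp_force: 0.0
```

Run:
```python
from h import *
o=get_obs();c=snap('wrist');P=cloud(c);C=c['color'].astype(int)
R=Rn.from_quat(o['ee_rot']).as_matrix();print(R.round(4).tolist())
m=(P[...,0]>.41)&(P[...,0]<.485)&(abs(P[...,1]+.154)<.02)&(C.max(2)<80)&(P[...,2]>.095)&(P[...,2]<.112)
q=P[m];print(len(q),((q-o['position'])@R).mean(0).round(4),np.percentile((q-o['position'])@R,[2,98],axis=0).round(4).tolist())
```

```text
[[0.9987, 0.0513, 0.0008], [0.0513, -0.9987, 0.0001], [0.0008, -0.0001, -1.0]]
4362 [ 0.0004  0.0001 -0.0126] [[-0.029, -0.0064, -0.0141], [0.0254, 0.0067, -0.0082]]
```

Emit:
{"api": "move_arm", "payload": {"plan": [{"delta_pos":[0,0,0],"turn":[0,0,0],"fingers":0.6},{"delta_pos":[0,0,0],"turn":[0,0,0],"fingers":0.7},{"delta_pos":[0,0,0],"turn":[0,0,0],"fingers":0.8},{"delta_pos":[0,0,0],"turn":[0,0,0],"fingers":0.9},{"delta_pos":[0,0,0],"turn":[0,0,0],"fingers":1},{"delta_pos":[0,0,0],"turn":[0,0,0],"fingers":1},{"delta_pos":[0,0,0],"turn":[0,0,0],"fingers":1}], "force": 90}}

```text
clock: 16.82
position: [0.4523, -0.1536, 0.0889]
ee_rot: [1.0, 0.026, -0.0, -0.0]
ft_force: [-1.9, -0.2, 2.4]
grip_width: 0.148
grasp_force: 87.7
```

```bash
cat > pill.py <<'E'
from h import *
o=get_obs();c=snap('wrist');P=cloud(c);C=c['color'].astype(int)
R=Rn.from_quat(o['ee_rot']).as_matrix();print('clock',o['clock'],'pos',o['position'].round(4),'tz',R[:,2].round(4),'ft',o['ft_force'].round(1),'j',o['joint_pos'].round(2))
Q=(P-o['position'])@R
b=(np.hypot(Q[...,0]-.1,Q[...,1])<.06)
pb=b&(C[...,0]-C[...,2]>25)&(C[...,0]<150)&(Q[...,2]<.012)&(Q[...,2]>-.04)
v,u=np.where(pb); print('pill px',len(u),u.mean().round(2),v.mean().round(2),'tool',np.nanmedian(Q[pb],0).round(4),'world',np.nanmedian(P[pb],0).round(4))
d=b&~pb&(C.max(2)-C.min(2)<30)&(np.hypot(Q[...,0]-.1,Q[...,1])>.02)&(Q[...,2]<.03)
q=P[d];r=np.linalg.lstsq(np.c_[q[:,:2],np.ones(len(q))],q[:,2],rcond=None)[0];print('slope',r[:2].round(4),len(q))
E
python3 pill.py
```

```text
clock 16.825 pos [ 0.4523 -0.1536  0.0889] tz [-5.e-04  6.e-04 -1.e+00] ft [-1.9 -0.2  2.4] j [ 0.51  0.18 -0.3   2.    0.06  0.97 -1.34]
pill px 1682 329.04 47.38 tool [ 0.1023  0.0007 -0.0031] world [ 0.5545 -0.1491  0.092 ]
slope [-0.0593 -0.0031] 48091
```

Converted, -0.04 m is -0.0667, -0.02 m is -0.0333.

Emit:
{"api": "move_arm", "payload": {"plan": [{"delta_pos":[0,0,-0.0033],"turn":[0,0,0],"fingers":1},{"delta_pos":[0,0,-0.01],"turn":[0,0,0],"fingers":1},{"delta_pos":[0,0,-0.02],"turn":[0,0,0],"fingers":1},{"delta_pos":[0,0,-0.0333],"turn":[0,0,0],"fingers":1},{"delta_pos":[0,0,-0.0467],"turn":[0,0,0],"fingers":1},{"delta_pos":[0,0,-0.0567],"turn":[0,0,0],"fingers":1},{"delta_pos":[0,0,-0.0633],"turn":[0,0,0],"fingers":1},{"delta_pos":[0,0,-0.0667],"turn":[0,0,0],"fingers":1}]}}

```text
clock: 17.88
position: [0.4523, -0.1537, 0.129]
ee_rot: [1.0, 0.025, -0.0, -0.0]
ft_force: [0.1, 0.7, -2.9]
grip_width: 0.144
grasp_force: 87.7
```

```bash
python3 pill.py
```

```text
clock 17.875 pos [ 0.4523 -0.1537  0.129 ] tz [-3.e-04  6.e-04 -1.e+00] ft [ 0.1  0.7 -2.9] j [ 0.52  0.13 -0.3   1.96  0.04  1.06 -1.32]
pill px 1648 329.11 48.45 tool [ 0.1022  0.0007 -0.002 ] world [ 0.5545 -0.1492  0.131 ]
slope [-0.0684 -0.0035] 47843
```

```bash
cat > path.py <<'E'
from h import *
t=snap('top');X=cloud(t);C=t['color'].astype(int)
w=(abs(X[...,2]-.076)<.007)&(C.min(2)>150)&(np.hypot(X[...,0]-.56,X[...,1]-.169)<.075)
q=X[w];A=np.c_[2*q[:,:2],np.ones(len(q))];s=np.linalg.lstsq(A,(q[:,:2]**2).sum(1),rcond=None)[0];print('rim top',s[:2].round(4),np.sqrt(s[2]+s[:2]@s[:2]),len(q))
o=get_obs();R0=Rn.from_quat(o['ee_rot']);p0=np.array([.4523,-.1537,.129])
h0=np.arctan2(R0.as_matrix()[1,0],R0.as_matrix()[0,0]);L=.1015
c0=p0[:2]+L*np.array([np.cos(h0),np.sin(h0)]);h1=np.pi/2
pf=np.array([.560,.1687-.1695]);c1=pf+L*np.array([0,1.])
sm=lambda s:s**3*(10-15*s+6*s*s)
def pose(k):
    s=sm(min(k/46,1));h=h0+(h1-h0)*s;c=c0+(c1-c0)*s
    z=.129-.012*s
    tilt=.01*sm(min(k/8,1))
    p=np.r_[c-L*np.array([np.cos(h),np.sin(h)]),z]
    M=np.array([[np.cos(h),np.sin(h),0],[np.sin(h),-np.cos(h),0],[0,0,-1.]])
    return p,Rn.from_matrix(M)*Rn.from_rotvec([0,tilt,0])
for call in range(4):
    p,R=(p0,R0) if call==0 else pose(12*call)
    print('call',call)
    for k in range(12*call+1,12*call+13):
        a,B=pose(k);d=R.inv().apply(a-p);r=(R.inv()*B).as_rotvec()
        print('{"delta_pos": [%.4f, %.4f, %.4f], "turn": [%.3f, %.3f, %.3f], "fingers": 1},'%(*d,*r))
print(p0,h0,c0,c1,pf)
E
python3 path.py
```

```text
rim top [0.5554 0.1709] 0.05565987232437771 290
call 0
{"delta_pos": [0.0000, -0.0000, 0.0000], "turn": [-0.001, 0.000, -0.000], "fingers": 1},
{"delta_pos": [0.0000, -0.0001, 0.0000], "turn": [-0.001, 0.001, -0.001], "fingers": 1},
{"delta_pos": [0.0000, -0.0002, 0.0000], "turn": [-0.001, 0.003, -0.004], "fingers": 1},
{"delta_pos": [0.0001, -0.0005, 0.0001], "turn": [-0.001, 0.005, -0.009], "fingers": 1},
{"delta_pos": [0.0002, -0.0010, 0.0001], "turn": [-0.001, 0.008, -0.016], "fingers": 1},
{"delta_pos": [0.0004, -0.0017, 0.0002], "turn": [-0.000, 0.009, -0.027], "fingers": 1},
{"delta_pos": [0.0006, -0.0026, 0.0003], "turn": [-0.000, 0.010, -0.042], "fingers": 1},
{"delta_pos": [0.0009, -0.0038, 0.0005], "turn": [-0.000, 0.010, -0.061], "fingers": 1},
{"delta_pos": [0.0014, -0.0052, 0.0007], "turn": [-0.000, 0.010, -0.083], "fingers": 1},
{"delta_pos": [0.0020, -0.0068, 0.0009], "turn": [-0.000, 0.010, -0.110], "fingers": 1},
{"delta_pos": [0.0028, -0.0088, 0.0011], "turn": [0.000, 0.010, -0.140], "fingers": 1},
{"delta_pos": [0.0037, -0.0110, 0.0014], "turn": [0.000, 0.010, -0.
[... 2607 characters left out ...]
0.0170, 0.0088, 0.0010], "turn": [0.001, -0.000, -0.101], "fingers": 1},
{"delta_pos": [0.0179, 0.0093, 0.0010], "turn": [0.001, 0.000, -0.106], "fingers": 1},
{"delta_pos": [0.0183, 0.0095, 0.0010], "turn": [0.001, 0.000, -0.108], "fingers": 1},
{"delta_pos": [0.0185, 0.0096, 0.0010], "turn": [0.001, 0.000, -0.109], "fingers": 1},
{"delta_pos": [0.0185, 0.0096, 0.0011], "turn": [0.001, 0.000, -0.110], "fingers": 1},
{"delta_pos": [0.0185, 0.0096, 0.0011], "turn": [0.001, 0.000, -0.110], "fingers": 1},
{"delta_pos": [0.0185, 0.0096, 0.0011], "turn": [0.001, 0.000, -0.110], "fingers": 1},
[ 0.4523 -0.1537  0.129 ] 0.05098982400866258 [ 0.55366808 -0.14852678] [0.56   0.1007] [ 0.56   -0.0008]
```

Converted, -0.011 m is -0.0183, 0.0011 m is 0.0018, -0.11 rad is -0.035.

Emit:
{"api": "move_arm", "payload": {"plan": [{"delta_pos":[0,0,0],"turn":[0,0.0003,-0.0003],"fingers":1},{"delta_pos":[0,-0.0003,0],"turn":[0,0.001,-0.0013],"fingers":1},{"delta_pos":[0.0002,-0.0008,0.0002],"turn":[0,0.0016,-0.0029],"fingers":1},{"delta_pos":[0.0003,-0.0017,0.0002],"turn":[0,0.0025,-0.0051],"fingers":1},{"delta_pos":[0.0007,-0.0028,0.0003],"turn":[0,0.0029,-0.0086],"fingers":1},{"delta_pos":[0.001,-0.0043,0.0005],"turn":[0,0.0032,-0.0134],"fingers":1},{"delta_pos":[0.0015,-0.0063,0.0008],"turn":[0,0.0032,-0.0194],"fingers":1},{"delta_pos":[0.0023,-0.0087,0.0012],"turn":[0,0.0032,-0.0264],"fingers":1},{"delta_pos":[0.0033,-0.0113,0.0015],"turn":[0,0.0032,-0.035],"fingers":1},{"delta_pos":[0.0047,-0.0147,0.0018],"turn":[0,0.0032,-0.0446],"fingers":1},{"delta_pos":[0.0062,-0.0183,0.0023],"turn":[0,0.0032,-0.0557],"fingers":1}]}}

```text
clock: 19.35
position: [0.4555, -0.1423, 0.1274]
ee_rot: [0.993, 0.114, 0.005, -0.0]
ft_force: [0.9, 0.2, -1.8]
grip_width: 0.144
grasp_force: 87.7
```

Converted, 0.0468 m is 0.078, 0.005 m is 0.0083, 0.005 rad is 0.0016.

Emit:
{"api": "move_arm", "payload": {"plan": [{"delta_pos":[0.0028,-0.0037,0.0005],"turn":[0,0,-0.0124],"fingers":1},{"delta_pos":[0.0062,-0.0078,0.0012],"turn":[0.0003,0,-0.0258],"fingers":1},{"delta_pos":[0.01,-0.0123,0.0018],"turn":[0.0003,0,-0.0407],"fingers":1},{"delta_pos":[0.0147,-0.0172,0.0025],"turn":[0.0006,0,-0.0563],"fingers":1},{"delta_pos":[0.02,-0.0223,0.0032],"turn":[0.0006,0,-0.0729],"fingers":1},{"delta_pos":[0.0262,-0.0278,0.004],"turn":[0.001,0,-0.0907],"fingers":1},{"delta_pos":[0.033,-0.0338,0.0048],"turn":[0.001,0,-0.1089],"fingers":1},{"delta_pos":[0.0407,-0.0402,0.0057],"turn":[0.0013,0,-0.1276],"fingers":1},{"delta_pos":[0.049,-0.0468,0.0065],"turn":[0.0016,0,-0.1467],"fingers":1},{"delta_pos":[0.0582,-0.054,0.0075],"turn":[0.0016,0,-0.1665],"fingers":1},{"delta_pos":[0.0678,-0.0615,0.0083],"turn":[0.0019,0,-0.1862],"fingers":1},{"delta_pos":[0.078,-0.0693,0.0093],"turn":[0.0019,0,-0.2056],"fingers":1}]}}

```text
clock: 20.85
position: [0.492, -0.0912, 0.1223]
ee_rot: [0.906, 0.424, 0.004, -0.002]
ft_force: [0.5, 0.1, -1.4]
grip_width: 0.147
grasp_force: 87.8
```

Converted, 0.0925 m is 0.1542, 0.0869 m is 0.1448, 0.004 rad is 0.0013.

Emit:
{"api": "move_arm", "payload": {"plan": [{"delta_pos":[0.0135,0,0.001],"turn":[0.0003,0,-0.0194],"fingers":1},{"delta_pos":[0.0273,-0.0002,0.0018],"turn":[0.0003,0,-0.0388],"fingers":1},{"delta_pos":[0.0415,-0.0003,0.0028],"turn":[0.0006,0,-0.0576],"fingers":1},{"delta_pos":[0.0557,-0.0007,0.0037],"turn":[0.0006,0,-0.0758],"fingers":1},{"delta_pos":[0.0698,-0.001,0.0045],"turn":[0.001,0,-0.0933],"fingers":1},{"delta_pos":[0.0838,-0.0015,0.0053],"turn":[0.001,0,-0.1101],"fingers":1},{"delta_pos":[0.0975,-0.0022,0.0062],"turn":[0.0013,0,-0.1257],"fingers":1},{"delta_pos":[0.1105,-0.003,0.0068],"turn":[0.0013,0,-0.1404],"fingers":1},{"delta_pos":[0.1228,-0.0037,0.0077],"turn":[0.0016,0,-0.1541],"fingers":1},{"delta_pos":[0.1343,-0.0047,0.0082],"turn":[0.0016,0,-0.1665],"fingers":1},{"delta_pos":[0.1448,-0.0055,0.0088],"turn":[0.0019,0,-0.1776],"fingers":1},{"delta_pos":[0.1542,-0.0063,0.0093],"turn":[0.0019,0,-0.1872],"fingers":1}]}}

```text
clock: 22.35
position: [0.5486, -0.0179, 0.1175]
ee_rot: [0.744, 0.668, 0.003, -0.003]
ft_force: [0.0, -0.0, -1.5]
grip_width: 0.141
grasp_force: 87.7
```

Converted, 0.0185 m is 0.0308, 0.0179 m is 0.0298, -0.11 rad is -0.035.

Emit:
{"api": "move_arm", "payload": {"plan": [{"delta_pos":[0.0073,0.0038,0.0005],"turn":[0,0,-0.0086],"fingers":1},{"delta_pos":[0.0135,0.0072,0.0008],"turn":[0,0,-0.0156],"fingers":1},{"delta_pos":[0.0188,0.0098,0.001],"turn":[0.0003,0,-0.0216],"fingers":1},{"delta_pos":[0.023,0.012,0.0013],"turn":[0.0003,0,-0.0261],"fingers":1},{"delta_pos":[0.0262,0.0137,0.0015],"turn":[0.0003,0,-0.0296],"fingers":1},{"delta_pos":[0.0283,0.0147,0.0017],"turn":[0.0003,0,-0.0321],"fingers":1},{"delta_pos":[0.0298,0.0155,0.0017],"turn":[0.0003,0,-0.0337],"fingers":1},{"delta_pos":[0.0305,0.0158,0.0017],"turn":[0.0003,0,-0.0344],"fingers":1},{"delta_pos":[0.0308,0.016,0.0017],"turn":[0.0003,0,-0.0347],"fingers":1},{"delta_pos":[0.0308,0.016,0.0018],"turn":[0.0003,0,-0.035],"fingers":1},{"delta_pos":[0.0308,0.016,0.0018],"turn":[0.0003,0,-0.035],"fingers":1},{"delta_pos":[0.0308,0.016,0.0018],"turn":[0.0003,0,-0.035],"fingers":1}]}}

```text
clock: 23.85
position: [0.56, -0.0009, 0.1166]
ee_rot: [0.707, 0.707, 0.003, -0.003]
ft_force: [0.9, 0.3, -1.5]
grip_width: 0.143
grasp_force: 87.7
```

```bash
python3 pill.py
python3 - <<'E'
from h import *
o=get_obs();print(o['ee_rot'])
w=snap('wrist');t=snap('top')
cv2.imwrite('pics/f1.png',np.hstack([cv2.resize(w['color'],(400,300)),cv2.resize(t['color'][120:300,200:440],(400,300))])[:,:,::-1])
for n,c in(('w',w),('t',t)): print(n,np.round([proj(c,np.array([.56,.1687,.075])),proj(c,np.array([.56,.1687,.112]))],1).tolist())
E
```

```text
clock 23.85 pos [ 0.56   -0.0009  0.1166] tz [-1.0e-04  9.4e-03 -1.0e+00] ft [ 0.9  0.3 -1.5] j [ 0.38  0.35 -0.54  1.76  0.19  1.09 -0.22]
pill px 2192 329.63 51.47 tool [ 0.1023  0.0008 -0.0015] world [0.5608 0.1014 0.119 ]
slope [-0.0013 -0.0609] 47782
[ 0.70735124  0.70684659  0.0032918  -0.00336044]
w [[326.2, -103.7], [326.2, -187.0]]
t [[265.6, 216.5], [263.7, 213.5]]
```

View pics/f1.png

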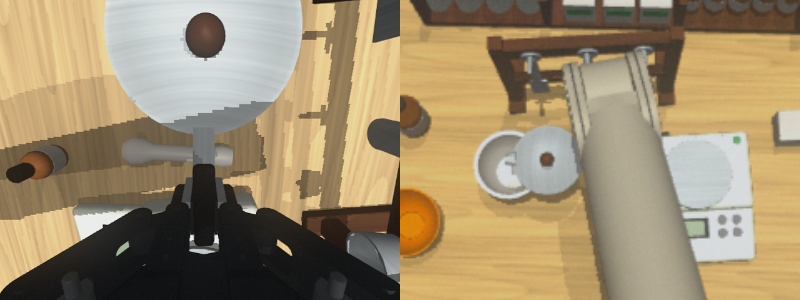

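The dish is level (slope matches its resting value), with the pill central at (205,35) left and (546,160) right. The lip is over the mortar's middle near (508,160), and the spatula still hangs on its peg at (588,58).

```bash
python3 -c "
from h import *
print(hand_in())"
```

```text
the job is handed in; nothing more can be done
None
```

The job is handed in: the spatula hangs by its eye on the middle peg, and the dish is held level with the pill in the middle and its lip about 3.5 cm above the mortar's mouth, which I placed to within about 5 mm of centre; no verdict was returned.

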